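Load a solder reel on its sprung spindle into the bench reel stand

ROBOT

A 6-joint arm with a two-finger parallel gripper is mounted at the origin on the work surface. World frame = base frame: x ahead of the robot, y to its left, z up, the work surface at z = 0. Lengths are in m, angles in rad, forces in N, time in s.
With the tool pointing down it reaches from about 0.375 to 0.825 m from the base axis. Payload 5.5 kg.
Tool frame: the origin (TCP) lies where the fingers leave the gripper's body, on its centre line; the fingertips stand 73 mm ahead of it and the grasp point (between the pads) lies 54 mm ahead of it (bot.tip_extent is the distance from the TCP to the fingertips, in m); z points along the fingers, y is the line along which they close (so a half turn about z gives the same grasp; the last joint's range is limited). The gripper opens to 85 mm and grips with 20 to 120 N. Pads are 22 mm wide; open, the fingers measure 114 mm over their backs; the gripper's body (76 mm by 85 mm) begins 54 mm behind the grasp point. The pads swing forward as they close: fully open they stand 13 mm farther back than shut.
Start: joints at [-1.279, 0.314, -0.047, 1.21, 0, 1.571], TCP at [0.173, -0.575, 0.304] pointing down, gripper open.
Joint ranges: [-2.67, 2.67], [-0.69, 1.73], [-1.03, 1.25], [-2.08, 2.16], [-1.42, 1.45], [-3.14, 3.14]. Speed limits (rad/s): [2.39, 2.39, 3.01, 3.14, 3.14, 3.14].

INTERFACE

Orientations are given as [roll, pitch, yaw] about the fixed x, y, z axes, in that order (R = Rz(yaw) Ry(pitch) Rx(roll)).
In Python, from rig import status, grab_frame, ticket, bot gives the robot as it stands.
- The arm moves only by the tool jog_arm, never from a script. Its argument "deltas" is a list that holds one entry, the list of rows, each a list of 7 numbers: the finger opening in cm, from 0 to 8.54, then the shift along the tool's x, y, z in cm, then the turn, a rotation vector about the tool's x, y, z in degrees. A call has 1 to 20 rows; each row is the pose to reach, as a shift and turn from the pose commanded when the call began, along the tool's axes at that moment; what a row does not reach only later rows make up. A row lasts 1/10 s, in which the tool goes at most 50 mm and 8.59 degrees, less where a joint would pass 70% of its speed; a pose out of reach is approached as far as the arm can. A call with a gripper value outside its range is refused whole. The fingers move at their own pace and stop on an object; the grip force is fixed at half the most. Time passes only in rows, so rows that repeat a pose let the fingers close. It gives the time, the measured TCP pose, the force, the opening and the grip force at its end, in the units of the state.
- status.observe(): the state, without advancing time (a new reading comes with each control period).
- grab_frame(name): name is "scene" or "side" or "wrist"; returns a dict with "frame" (384x512x3 uint8, red, green, blue), "depth" (384x512 float32, m along the optical axis (not along the pixel's ray), 0 where there is no reading), "vertical_fov" (degrees; the focal length in pixels is half the picture's height over the tangent of half this angle, whatever the lens; pixels are square), "cx", "cy" (the principal point, pixels), "distortion" ([k1, k2, p1, p2, k3] as OpenCV has them; the pictures are not rectified), "extrinsics" (4x4, takes a point from world to camera coordinates); the wrist camera has in their place "tool_from_camera" (4x4, takes a point from camera to tool coordinates, whose origin is the TCP and whose axes are the flange's). Camera axes: x right, y down, z forward; pixel columns grow to the right and rows downward; lengths in m; the calibration is good to about 2 mm. A picture is of the moment at which its call begins: read the wrist's pose just before it.
- ticket.finish_job(): hands the job in; it is judged then, once.
The state is a dict: "time_s": time; "joint_positions": joint angles; "qd": joint speeds; "joint_efforts": joint torques, N m; "ee_pos": TCP position; "ee_rot": TCP orientation; "ft_force": force on the tool from outside, world axes, zero at the start; "torque": the same for the moment, N m; "width": finger opening in m; "finger_force": force on a finger pad.
Only numpy, scipy, OpenCV 4.12 (cv2) and the standard library are available. Lean on these libraries where they do the work, as an engineer would, in place of code of your own. Each camera call takes 0.05 s, during which the arm holds its last target. There are 200 camera calls.

TASK

Load the full solder reel into the reel stand: put the sprung end of its spindle into the recess of one cheek, push the spring in until the plain end passes down inside the other cheek, then let that end out into its recess and let go, so that the reel hangs level between the cheeks with both ends home. The yoke that carries the cheeks may be clamped anywhere along its rail, so feel your way and do not force it: never push the reel or spindle against the stand with 20 N or more. Leave the other things on the bench where they are.

Things in the scene. Friction and masses are not known exactly. Their poses are not given: they have to be found in the camera images.
- reel: Full solder reel fixed on its steel spindle, 0.24 to 0.39 kg, lying, spindle level. Origin: its centre, on the axis; y runs along the spindle from sprung to plain end. Metallic winding, 40 diameter, 32 long: hold it here, fingers across the spindle. Black ten-sided flanges 54 across flats (57 corners), outer faces at y = +-19. Spindle tube, 14 diameter, from y = -52 to +60.
- plunger_tip (a point): Tip of the sprung plunger: round-nosed rod 8 mm in diameter, tip at y = -80 mm from the reel's centre when free, 26 mm out of the tube. It slides straight into the tube by at most 15.5 mm, where it is solid. The spring takes 2 N to start and 0.6 N more per mm (11.3 N fully in). Tip to tip the spindle is 156 mm free, 140.5 mm fully pressed.
- pin_tip (a point): Tip of the plain pin fixed to the tube's other end: square-ended, 8 mm in diameter, 16 mm out of the tube, tip at y = +76 mm from the reel's centre. Either end of the spindle may go in either cheek.
- stand: Reel stand fixed to the bench: base plate 96 x 192 x 6 mm with a rail along y; clamped on the rail a grey U-shaped yoke with two cheeks. Origin under the base's centre at bench height, z up. Cheeks: inner faces 136 mm apart along y, 12 thick (y), 28 wide (x), tops 89 above the bench; yoke floor 24 above it. The yoke is NOT centred: see line_mid.
- line_mid (a point): Point 75 mm above the base's centre, on the line along the stand's y through both recesses. Each cheek's inner face has a round blind recess on this line, 12 mm in diameter, 8 deep, small chamfer. The yoke was clamped anywhere up to 14 mm either way along y and no pose tells where: find a cheek by touch or sight. Seated, the spindle is 152 mm long and hangs up to 2 mm below the line.
- spray_can: Bystander: white spray can, upright, diameter 66, height 190 mm; origin at the middle of its underside.
- flux_bottle: Bystander: small amber bottle with a white cap, upright, diameter 34, height 62 mm; origin at the middle of its underside.
- screwdriver: Bystander: screwdriver lying along its own x axis, 170 long, handle towards -x, diameter up to 28 mm; origin at the middle of its underside.
- pliers: Bystander: pliers lying flat, 150 long along its own x axis, height 12 mm; origin at the middle of its underside.
- tape_roll: Bystander: roll of amber tape lying flat, outer diameter 76, height 19 mm; origin at the middle of its underside.
- empty_reel: Bystander: small empty white reel standing on its flange, diameter 52, height 38 mm; origin at the middle of its underside.
- board: Bystander: green circuit board lying flat, 75 x 150, height up to 21 mm; origin at the middle of its underside.
Things that resemble listed ones, but are neither listed nor needed, are in the scene too. Leave any green look-alike of the stand alone.

How it is judged:
On the way:
1. the sprung end of the spindle is in a recess (at recess height, over the stand's middle line) while the plain end is still up above it, with the spring pushed in by at least 4 mm (z of plunger_tip in the frame of stand between 0.07 and 0.08 m and x of plunger_tip in the frame of stand between -0.005 and 0.005 m and z of pin_tip in the frame of stand above 0.083 m and distance between plunger_tip and pin_tip below 0.152 m), for 0.05 s.
At the end, for the whole second after the job is handed in: Both spindle tips lie within 5 mm of the line of the recesses in height and sideways, 149.5 to 154.5 mm apart (which is only so with both in their recesses), and the reel is at rest, let go (z of plunger_tip in the frame of stand between 0.07 and 0.08 m and x of plunger_tip in the frame of stand between -0.005 and 0.005 m and z of pin_tip in the frame of stand between 0.07 and 0.08 m and x of pin_tip in the frame of stand between -0.005 and 0.005 m and distance between plunger_tip and pin_tip between 0.1495 and 0.1545 m and linear speed of reel below 0.02 m/s and angular speed of reel below 0.3 rad/s); the robot touches nothing.
It fails at once if the reel or its spindle is pressed against the stand with 20 N or more (contact force between reel and stand above 20 N).
It fails at once if a bystander is moved by more than 30 mm (distance of any of spray_can, flux_bottle, screwdriver, pliers, tape_roll, empty_reel, board from where it was at the start of the episode above 0.03 m).
It also fails if it takes over 54 s, if anything falls off the work surface, if the arm or the gripper's body presses on something with over 40 N, if the wrist force passes 120 N, or if a joint passes its speed limit or range.

## Working session

There is one attempt and no reset: what is moved stays moved. The work goes in short steps, Python scripts to look and compute and a tool call to move; the robot and the scene stay as the last step left them, time stands still between calls to the robot, and variables do not carry over. Pictures are saved under pics/ and viewed, at most 10 in all, crops included, and the job is handed in when it is done.

Besides the shell and the picture viewer there is one more tool, called after "Request:" as name([rows], argument=value, ...), one row to a line, values as JSON. jog_arm: Moves the arm, as the interface text tells. Its arguments: {"type":"object","properties":{"deltas":{"type":"array","items":{"type":"array","items":{"type":"array","items":{"type":"number"}}}}},"required":["deltas"]}

```bash
mkdir -p pics; cat > h.py <<'E'
import numpy as np,cv2
from scipy.spatial.transform import Rotation as Ro
from rig import status,grab_frame,ticket,bot
def get(name):
    s=status.observe(); g=grab_frame(name)
    f=g['frame'].shape[0]/2/np.tan(np.radians(g['vertical_fov'])/2)
    K=np.array([[f,0,g['cx']],[0,f,g['cy']],[0,0,1.]])
    if 'extrinsics' in g: T=np.linalg.inv(np.array(g['extrinsics']))
    else:
        W=np.eye(4);W[:3,:3]=Ro.from_euler('xyz',s['ee_rot']).as_matrix();W[:3,3]=s['ee_pos'];T=W@np.array(g['tool_from_camera'])
    return dict(im=g['frame'],d=g['depth'],K=K,D=np.array(g['distortion'],float),T=T)
def rays(c,px):
    u=cv2.undistortPoints(np.array(px,float).reshape(-1,1,2),c['K'],c['D']).reshape(-1,2)
    return np.c_[u,np.ones(len(u))]
def onplane(c,px,z):
    r=rays(c,px)@c['T'][:3,:3].T; o=c['T'][:3,3]
    return o+r*((z-o[2])/r[:,2])[:,None]
def cloud(c):
    h,w=c['d'].shape; v,u=np.mgrid[:h,:w]
    r=rays(c,np.c_[u.ravel(),v.ravel()])*c['d'].reshape(-1,1)
    return (r@c['T'][:3,:3].T+c['T'][:3,3]).reshape(h,w,3)
def save(c,n,box=None,k=1):
    im=c['im'][:,:,::-1]
    if box: im=im[box[1]:box[3],box[0]:box[2]]
    cv2.imwrite('pics/'+n+'.png',cv2.resize(im,None,fx=k,fy=k,interpolation=cv2.INTER_CUBIC))
E
python3 - <<'E'
from h import *
import pickle
o={}
for n in('scene','side','wrist'):
    o[n]=get(n);save(o[n],n+'0',None,1.0)
    print(n,o[n]['T'].round(3).tolist(),o[n]['K'][0,0])
pickle.dump(o,open('o.pkl','wb'))
a=np.hstack([cv2.imread('pics/scene0.png'),cv2.imread('pics/side0.png')])
cv2.imwrite('pics/both.png',cv2.resize(a,(800,300)))
print(status.observe())
E
```

```text
scene [[0.894, 0.358, -0.268, 0.802], [0.447, -0.718, 0.533, -0.638], [-0.002, -0.596, -0.803, 1.007], [0.0, 0.0, 0.0, 1.0]] 388.2836418561987
side [[-0.983, -0.127, 0.135, 0.339], [-0.186, 0.682, -0.707, 0.839], [-0.002, -0.72, -0.694, 0.892], [0.0, 0.0, 0.0, 1.0]] 426.13217051265195
wrist [[0.288, -0.912, -0.291, 0.247], [-0.958, -0.275, -0.087, -0.551], [-0.0, 0.303, -0.953, 0.374], [0.0, 0.0, 0.0, 1.0]] 291.02344298999503
{'time_s': 0.15, 'joint_positions': array([-1.27901323e+00,  3.14060305e-01, -4.78415261e-02,  1.21020061e+00,
       -2.31061562e-05,  1.57078881e+00]), 'qd': array([ 0.00077083, -0.00202562,  0.00390348, -0.00187025, -0.0003333 ,
       -0.00022873]), 'joint_efforts': array([ 5.62181231e-04, -5.40043902e+01,  3.40060508e+01,  1.31874203e-02,
       -4.94047094e-05, -1.11585894e-05]), 'ee_pos': array([ 0.17249103, -0.57430995,  0.30323798]), 'ee_rot': array([-3.14028654e+00,  2.30963248e-05,  2.91790636e-01]), 'ft_force': array([ 0.08640337,  0.50319294, -0.79724296]), 'torque': array([0.00368458, 0.00597876, 0.08175949]), 'finger_force': 0.0, 'width': 0.08560621950253834}
```

View pics/scene0.png

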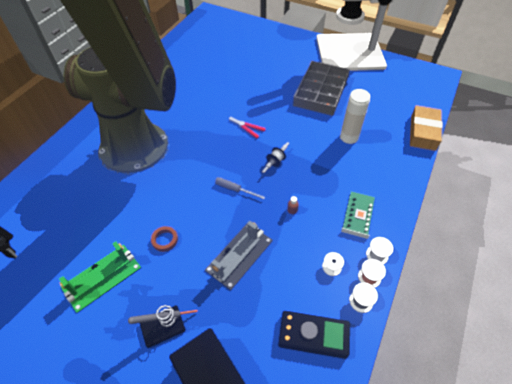

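View pics/side0.png

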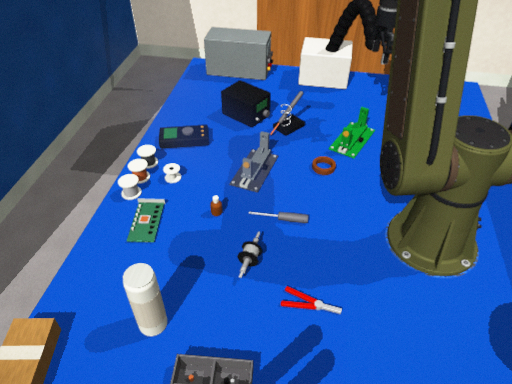

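The scene view shows the reel at (276,157) and the grey stand at (240,255), with the green decoy at (100,278). In the side view the reel is at (251,254) and the stand at (256,165). Next I'll measure both from depth.

```bash
python3 - <<'E'
from h import *
import pickle
o=pickle.load(open('o.pkl','rb'))
R={'scene':dict(reel=(250,130,300,185),stand=(195,210,285,295)),'side':dict(reel=(228,222,275,285),stand=(222,122,290,198))}
for n in R:
    c=o[n];P=cloud(c);hsv=cv2.cvtColor(c['im'],cv2.COLOR_RGB2HSV)
    nb=~((hsv[...,0]>105)&(hsv[...,0]<130)&(hsv[...,1]>150))
    for k,(a,b,e,f) in R[n].items():
        m=np.zeros(nb.shape,bool);m[b:f,a:e]=nb[b:f,a:e]
        Q=P[m&(c['d']>0)]
        lo=Q[:,2].min()
        print(n,k,len(Q),'z',np.percentile(Q[:,2],[1,50,99]).round(4))
        if k=='reel':
            # pixels higher than 8mm
            Q=Q[Q[:,2]>.012]
            q=Q[:,:2];mu=q.mean(0);w,v=np.linalg.eigh(np.cov((q-mu).T));ax=v[:,1]
            t=(q-mu)@ax; s=(q-mu)@v[:,0]
            print(' mu',mu.round(4),'ax',ax.round(3),np.degrees(np.arctan2(ax[1],ax[0])),'t',t.min(),t.max(),'mid',(mu+ax*(t.min()+t.max())/2).round(4))
            for lo in np.arange(-.1,.1,.008):
                i=(t>=lo)&(t<lo+.008)
                if i.sum()>1: print('  ',round(lo,3),i.sum(),'ztop',Q[i,2].max().round(4),'s',s[i].min().round(4),s[i].max().round(4))
        else:
            for z0,z1 in((.004,.010),(.018,.03),(.08,.095)):
                q=Q[(Q[:,2]>z0)&(Q[:,2]<z1)][:,:2].astype(np.float32)
                if len(q)>5:
                    r=cv2.minAreaRect(q*1000);print('  ',z0,len(q),np.round(r[0],1),np.round(r[1],1),round(r[2],2))
            q=Q[Q[:,2]>.06]; print('top pts',q[:,2].max())
            mu=q[:,:2].mean(0);w,v=np.linalg.eigh(np.cov((q[:,:2]-mu).T));ax=v[:,1];t=(q[:,:2]-mu)@ax
            for g in(t<0,t>0): print('   cheek',len(q[g]),np.median(q[g][:,:2],0).round(4), cv2.minAreaRect((q[g][q[g][:,2]>.084][:,:2]*1000).astype(np.float32)) if (q[g][:,2]>.084).sum()>4 else '')
    save(c,n+'_r',(190,120,310,300) if n=='scene' else (215,115,300,290),3)
E
```

```text
scene reel 321 z [-0.0046  0.0299  0.0527]
 mu [0.4764 0.1504] ax [0.044 0.999] 87.4958892747332 t -0.07560155268377831 0.08250825131122394 mid [0.4766 0.1538]
   -0.076 5 ztop 0.0317 s 0.0046 0.0103
   -0.068 4 ztop 0.0327 s 0.0038 0.0094
   -0.06 7 ztop 0.0316 s 0.0018 0.0097
   -0.052 10 ztop 0.0346 s -0.0011 0.0135
   -0.044 8 ztop 0.036 s -0.0015 0.0072
   -0.036 9 ztop 0.0342 s -0.002 0.0105
   -0.028 9 ztop 0.0351 s -0.0067 0.0096
   -0.02 39 ztop 0.0552 s -0.0187 0.0189
   -0.012 13 ztop 0.0505 s -0.0175 0.0207
   -0.004 19 ztop 0.0508 s -0.02 0.0171
   0.004 22 ztop 0.0467 s -0.0192 0.0157
   0.012 33 ztop 0.0496 s -0.0207 0.0148
   0.02 17 ztop 0.0527 s -0.0151 0.028
   0.036 4 ztop 0.0339 s -0.0085 -0.0024
   0.044 8 ztop 0.0351 s -0.0088 0.0033
   0.052 7 ztop 0.0346 s -0.0088 0.0026
   0.06 6 ztop 0.0326 s -0.0094 0.0024
   0.068 4 ztop 0.0314 s -0.009 0.1164
   0.076 3 ztop 0.0281 s -0.0049 0.1386
scene stand 2122 z [0.0003 0.0168 0.0894]
   0.004 652 [ 528.8 -208.3] [192.4  96. ] 78.51
   0.018 743 [ 521.7 -206.9] [192.4  60.4] 79.16
   0.08 122 [ 525.9 -220.4] [170.3 
[... 975 characters left out ...]
367 s -0.0065 0.0051
   0.028 14 ztop 0.0364 s -0.0071 0.0061
   0.036 15 ztop 0.0363 s -0.0072 0.0051
   0.044 17 ztop 0.0363 s -0.0068 0.0059
   0.052 8 ztop 0.0364 s -0.0061 0.0025
   0.06 15 ztop 0.0363 s -0.0039 0.0032
side stand 1556 z [0.0022 0.0199 0.0904]
   0.004 538 [ 551.  -286.3] [354.1 173.7] 81.63
   0.018 475 [ 502.8 -289.3] [148.7 351.6] 6.76
   0.08 96 [ 525.3 -215.7] [167.6  29.2] 79.44
top pts 0.09307846576244072
   cheek 86 [ 0.5123 -0.2875] ((511.49993896484375, -288.2394104003906), (16.29838752746582, 29.29274559020996), 87.80805969238281)
   cheek 104 [ 0.5381 -0.1402] ((539.80908203125, -145.04965209960938), (19.677593231201172, 26.49798011779785), 83.88131713867188)
```

View pics/scene_r.png

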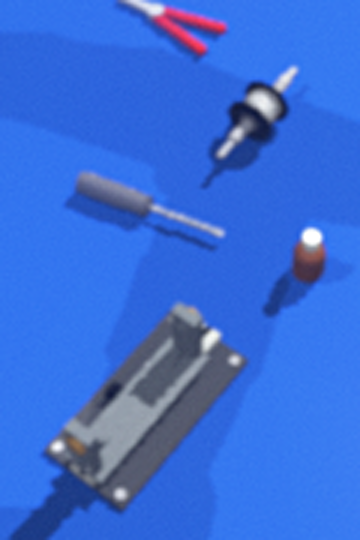

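The wire ends of the reel read sprung end toward -y and plain end toward +y. The stand axis is at about 78.5° and the yoke sits about 12 mm off centre toward -y. I'll move above the stand for a closer look.

```bash
cat >> h.py <<'E'
def delta(pos,yaw,tilt=0):  # target TCP pos, yaw deg, tilt deg about tool y -> shift cm, rotvec deg (from measured pose)
    s=status.observe();A=Ro.from_euler('xyz',s['ee_rot'])
    B=Ro.from_euler('xyz',[np.pi,0,np.radians(yaw)])*Ro.from_euler('y',tilt,degrees=True)
    print('shift cm',(A.inv().apply(np.array(pos)-s['ee_pos'])*100).round(2),'rot',np.degrees((A.inv()*B).as_rotvec()).round(2))
E
python3 -c "
from h import *
delta([.527,-.215,.30],78.5)"
```

```text
shift cm [ 44.29 -24.21   0.35] rot [-7.000e-02 -4.000e-02 -6.178e+01]
```

Request:
jog_arm([
  [[8.5,44.3,-24.2,0.3,0,0,-61.8],[8.5,44.3,-24.2,0.3,0,0,-61.8],[8.5,44.3,-24.2,0.3,0,0,-61.8],[8.5,44.3,-24.2,0.3,0,0,-61.8],[8.5,44.3,-24.2,0.3,0,0,-61.8],[8.5,44.3,-24.2,0.3,0,0,-61.8],[8.5,44.3,-24.2,0.3,0,0,-61.8],[8.5,44.3,-24.2,0.3,0,0,-61.8],[8.5,44.3,-24.2,0.3,0,0,-61.8],[8.5,44.3,-24.2,0.3,0,0,-61.8],[8.5,44.3,-24.2,0.3,0,0,-61.8],[8.5,44.3,-24.2,0.3,0,0,-61.8],[8.5,44.3,-24.2,0.3,0,0,-61.8]],
])

```text
time_s: 1.45
ee_pos: [0.5265, -0.2159, 0.3006]
ee_rot: [-3.141, 0.0, 1.37]
ft_force: [0.1, 0.0, -0.3]
width: 0.0846
finger_force: 0.0
```

```bash
python3 - <<'E'
from h import *
import pickle
s=status.observe();print(s['ee_pos'],s['ee_rot'],s['time_s'],np.abs(s['qd']).max())
c=get('wrist');pickle.dump(c,open('st.pkl','wb'));save(c,'st',None,1.5)
P=cloud(c);Q=P[c['d']>0]
Q=Q[(np.abs(Q[:,0]-.527)<.12)&(np.abs(Q[:,1]+.21)<.14)]
a=np.radians(78.5);ey=np.array([np.cos(a),np.sin(a)]);ex=np.array([ey[1],-ey[0]])
for z0,z1 in((.0035,.009),(.084,.095)):
    q=Q[(Q[:,2]>z0)&(Q[:,2]<z1)][:,:2]
    r=cv2.minAreaRect((q*1000).astype(np.float32));print(z0,len(q),np.round(r[0],1),np.round(r[1],1),r[2])
    if z0>.05:
        d=(q-[.5288,-.2083]);t=d@ey
        for g in(t<0,t>0):print('cheek t',np.percentile(t[g],[0,3,50,97,100]).round(4),'x',np.percentile((d@ex)[g],[1,50,99]).round(4),q[g].mean(0))
delta([.474,.155,.25],84.5)
E
```

```text
[ 0.52650119 -0.21591898  0.30059338] [-3.14050717e+00  3.82254154e-04  1.37000847e+00] 1.45 0.022642511509253258
0.0035 6015 [ 523.5 -200.6] [194.7 251.3] 2.7467896938323975
0.084 775 [ 526.8 -218. ] [167.6  28.1] 78.98651885986328
cheek t [-0.0936 -0.0898 -0.0832 -0.0781 -0.0772] x [-0.0126  0.0016  0.0146] [ 0.51323467 -0.29018919]
cheek t [0.0583 0.0584 0.0648 0.0729 0.0738] x [-0.0146 -0.0006  0.0134] [ 0.54133327 -0.14455456]
shift cm [ 35.34 -12.56   5.07] rot [-0.05  0.02 -6.06]
```

View pics/st.png

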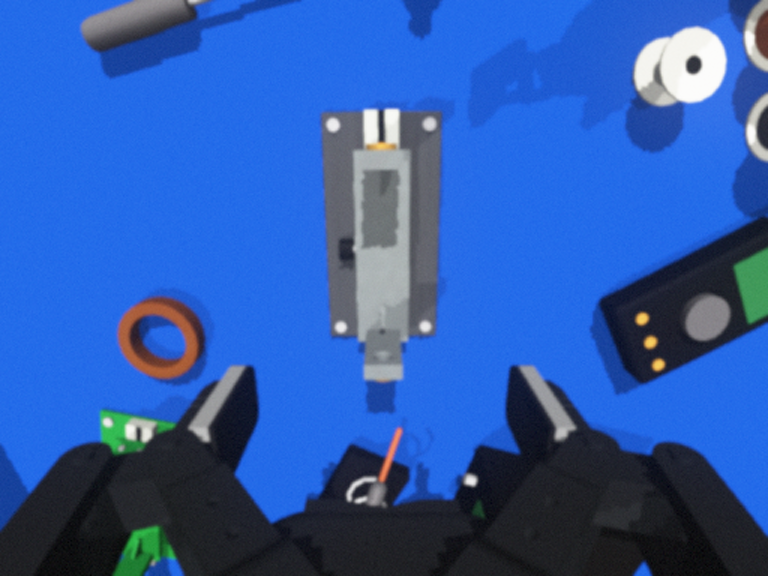

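This shows the yoke from above: the far (+y) cheek top is at about (382,160) and the near (-y) one at (383,360). The yoke mid is (0.5268, -0.2179) with the axis at about 79°. Now to the reel.

Request:
jog_arm([
  [[8.5,35.3,-12.5,5.0,0,0,-6],[8.5,35.3,-12.5,5.0,0,0,-6],[8.5,35.3,-12.5,5.0,0,0,-6],[8.5,35.3,-12.5,5.0,0,0,-6],[8.5,35.3,-12.5,5.0,0,0,-6],[8.5,35.3,-12.5,5.0,0,0,-6],[8.5,35.3,-12.5,5.0,0,0,-6],[8.5,35.3,-12.5,5.0,0,0,-6],[8.5,35.3,-12.5,5.0,0,0,-6],[8.5,35.3,-12.5,5.0,0,0,-6],[8.5,35.3,-12.5,5.0,0,0,-6]],
])

```text
time_s: 2.6
ee_pos: [0.4753, 0.1538, 0.2511]
ee_rot: [3.141, 0.0, 1.473]
ft_force: [-0.6, 0.1, -0.3]
width: 0.085
finger_force: 0.0
```

```bash
python3 - <<'E'
from h import *
import pickle
s=status.observe();print(s['ee_pos'],s['ee_rot'],s['time_s'],np.abs(s['qd']).max())
c=get('wrist');pickle.dump(c,open('re.pkl','wb'));save(c,'re',None,1.5)
P=cloud(c);m=(c['d']>0)&(np.hypot(P[...,0]-.474,P[...,1]-.155)<.1)&(P[...,2]>.018)&(P[...,2]<.07)
n,L,st,_=cv2.connectedComponentsWithStats(m.astype(np.uint8));i=1+np.argmax(st[1:,4]);Q=P[L==i]
q=Q[:,:2];th=(Q[:,2]<.040)  # spindle points
p=q[th];mu=p.mean(0)
vx,vy,x0,y0=cv2.fitLine(p.astype(np.float32),cv2.DIST_HUBER,0,.001,.001).ravel()
ax=np.array([vx,vy])*np.sign(vy);print('axis deg',np.degrees(np.arctan2(ax[1],ax[0])),'pt',x0,y0)
nn=np.array([ax[1],-ax[0]]);t=(q-[x0,y0])@ax;sd=(q-[x0,y0])@nn
for lo in np.arange(-.1,.1,.004):
    k=(t>=lo)&(t<lo+.004)
    if k.sum()>1:print(round(lo,3),k.sum(),'z',np.percentile(Q[k,2],97).round(4),'s',sd[k].min().round(4),sd[k].max().round(4))
print('t',t.min(),t.max(), 'mid flange',[np.array([x0,y0])+ax*v for v in(t.min(),t.max())])
E
```

```text
[0.47527907 0.1537662  0.25113902] [3.14126236e+00 3.80006651e-04 1.47275567e+00] 2.6 0.006188263070923908
axis deg 82.4114 pt 0.47633305 0.16629075
-0.088 19 z 0.033 s -0.0031 0.0036
-0.084 20 z 0.0328 s -0.0032 0.0035
-0.08 23 z 0.033 s -0.0034 0.0034
-0.076 23 z 0.0331 s -0.0035 0.0033
-0.072 24 z 0.0326 s -0.0036 0.0031
-0.068 24 z 0.0329 s -0.0037 0.004
-0.064 21 z 0.0361 s -0.0048 0.0049
-0.06 43 z 0.0354 s -0.006 0.007
-0.056 43 z 0.0351 s -0.0062 0.0069
-0.052 47 z 0.0359 s -0.0063 0.0068
-0.048 48 z 0.0358 s -0.0064 0.0066
-0.044 43 z 0.0353 s -0.0065 0.0064
-0.04 44 z 0.0352 s -0.0066 0.0062
-0.036 4 z 0.0355 s -0.0023 0.004
-0.032 14 z 0.0547 s -0.0238 0.0267
-0.028 382 z 0.0558 s -0.028 0.0281
-0.024 153 z 0.0488 s -0.0195 0.0202
-0.02 141 z 0.0487 s -0.0195 0.0201
-0.016 148 z 0.049 s -0.0195 0.0198
-0.012 155 z 0.0489 s -0.0197 0.0197
-0.008 154 z 0.049 s -0.0199 0.0194
-0.004 153 z 0.0492 s -0.0199 0.0204
0.0 162 z 0.0488 s -0.0199 0.0202
0.004 105 z 0.0554 s -0.0283 0.0279
0.008 436 z 0.0556 s -0.0284 0.0279
0.012 53 z 0.0355 s -0.0069 0.0063
0.016 53 z 0.0359 s -0.0061 0.007
0.02 55 z 0.0354 s -0.0062 0.007
0.024 56 z 0.0357 s -0.0063 0.0068
0.028 55 z 0.0351 s -0.0064 0.0067
0.032 56 z 0.0354 s -0.0066 0.0065
0.036 57 z 0.0356 s -0.0067 0.0063
0.04 63 z 0.0355 s -0.0068 0.0071
0.044 64 z 0.0355 s -0.0069 0.007
0.048 54 z 0.0357 s -0.0069 0.0068
0.052 32 z 0.0326 s -0.0032 0.0037
0.056 40 z 0.0317 s -0.0034 0.0035
0.06 32 z 0.0326 s -0.0035 0.0034
0.064 28 z 0.0328 s -0.0036 0.0032
t -0.08693929503676 0.06737863281316624 mid flange [array([0.46485192, 0.08011288]), array([0.48523102, 0.23307926])]
```

View pics/re.png

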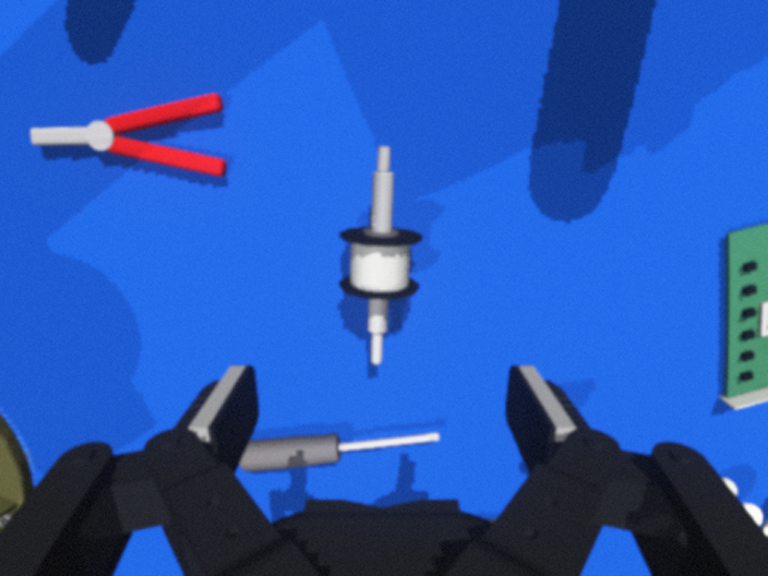

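The plunger points down in the image, at (376,350), and the plain pin up, at (383,160). So the sprung end is at -y, the reel centre is (0.4752, 0.1581) with axis at 82.4°, and the axis height is 0.0287. I'll descend, then grip in a second call.

Request:
jog_arm([
  [[8.5,0.4,0,6,0,0,2],[8.5,0.4,0,11,0,0,2],[8.5,0.4,0,14,0,0,2],[8.5,0.4,0,16,0,0,2],[8.5,0.4,0,17.2,0,0,2],[8.5,0.4,0,17.2,0,0,2],[3,0.4,0,17.2,0,0,2],[3,0.4,0,17.2,0,0,2],[3,0.4,0,17.2,0,0,2],[3,0.4,0,17.2,0,0,2],[3,0.4,0,17.2,0,0,2],[3,0.4,0,17.2,0,0,2],[3,0.4,0,17.2,0,0,2],[3,0.4,0,17.2,0,0,2]],
])

```text
time_s: 4.05
ee_pos: [0.4761, 0.1597, 0.0803]
ee_rot: [3.14, -0.001, 1.44]
ft_force: [-2.0, -0.2, 5.3]
width: 0.0387
finger_force: 59.3
```

Request:
jog_arm([
  [[3,0,0,-2,0,0,0],[3,0,0,-6,0,0,0],[3,0,0,-11,0,0,0],[3,0,0,-14,0,0,0],[3,0,0,-14,0,0,0],[3,0,0,-14,0,0,0]],
])

```text
time_s: 4.65
ee_pos: [0.4755, 0.1595, 0.2192]
ee_rot: [3.14, -0.001, 1.44]
ft_force: [-1.0, -1.1, -5.1]
width: 0.0385
finger_force: 61.9
```

```bash
cat > m.py <<'E'
from h import *
def measure(name='wrist',tilt=0):
    s=status.observe();A=Ro.from_euler('xyz',s['ee_rot']).as_matrix()
    c=get(name);P=cloud(c);Q=P[c['d']>0];Q=(Q-s['ee_pos'])@A
    Q=Q[(np.abs(Q[:,0])<.11)&(np.abs(Q[:,1])<.010)&(Q[:,2]>.035)&(Q[:,2]<.07)]
    T=Q[(np.abs(Q[:,0])>.026)]
    nz=np.polyfit(T[:,0],T[:,2],1)
    print('tool-frame x range',np.percentile(Q[:,0],[0,1,99,100]).round(4))
    for lo in np.arange(-.1,.1,.004):
        k=(Q[:,0]>=lo)&(Q[:,0]<lo+.004)
        if k.sum()>3: print(round(lo,3),k.sum(),'ztop',np.percentile(Q[k,2],4).round(4),'y',Q[k,1].min().round(4),Q[k,1].max().round(4))
    return c
E
python3 - <<'E'
from m import *
s=status.observe();print(s['ee_pos'],s['ee_rot'],s['ft_force'],s['torque'])
c=measure();save(c,'grip')
E
```

```text
[0.47545392 0.15946814 0.21917653] [ 3.14044321e+00 -5.57190020e-04  1.44040951e+00] [-0.96312899 -1.13899929 -5.11791095] [-0.05462497 -0.0435355   0.03814901]
tool-frame x range [-0.0186 -0.0001  0.0731  0.0739]
-0.02 4 ztop 0.035 y -0.01 -0.0077
-0.016 14 ztop 0.0351 y -0.0099 0.01
-0.012 7 ztop 0.035 y -0.0097 0.0099
-0.008 13 ztop 0.035 y -0.01 -0.0078
-0.004 8 ztop 0.0351 y -0.01 -0.0078
0.0 11 ztop 0.035 y -0.0099 0.0091
0.004 11 ztop 0.035 y -0.0098 0.0099
0.016 1047 ztop 0.0356 y -0.01 0.01
0.02 248 ztop 0.0449 y -0.006 0.0074
0.024 245 ztop 0.0448 y -0.0059 0.0073
0.028 262 ztop 0.0448 y -0.0058 0.0078
0.032 269 ztop 0.0449 y -0.0057 0.0077
0.036 275 ztop 0.0448 y -0.0062 0.0076
0.04 286 ztop 0.0448 y -0.0061 0.0076
0.044 289 ztop 0.0447 y -0.0061 0.0074
0.048 309 ztop 0.0448 y -0.006 0.0079
0.052 313 ztop 0.0448 y -0.006 0.0079
0.056 295 ztop 0.0451 y -0.0059 0.0077
0.06 184 ztop 0.0475 y -0.0029 0.0047
0.064 190 ztop 0.0477 y -0.0029 0.0046
0.068 190 ztop 0.0475 y -0.0028 0.0046
0.072 101 ztop 0.0475 y -0.0028 0.0045
```

```bash
cat > p.py <<'E'
from h import *
YAW=79.0;M=np.array([.5268,-.2179,.075]);OFF=np.array([-.0022,.0009,.0518])
a=np.radians(YAW);U=np.array([np.cos(a),np.sin(a),0])
X=np.array([U[1],-U[0],0])
def tgt(t,z,th,dx=0):  # free plunger tip at yoke coordinate t, height z above bench, tilt th
    R=(Ro.from_euler('xyz',[np.pi,0,a])*Ro.from_euler('y',th,degrees=True)).as_matrix()
    d=R[:,0];p=M+U*t+X*dx;p[2]=z
    pos=p+.08*d-R@OFF
    delta(pos,YAW,th);return pos
def tips():
    s=status.observe();R=Ro.from_euler('xyz',s['ee_rot']).as_matrix();C=s['ee_pos']+R@OFF
    o=[]
    for y in(-.08,.076):
        q=C+R[:,0]*y-M;o+=[(np.array([q@X,q@U,q[2]+.075])*1000).round(1)]
    print('t=%.2f'%s['time_s'],'free tips (x,t,z) mm',o,'F x,t,z',np.round([s['ft_force']@X,s['ft_force']@U,s['ft_force'][2]],2),'rot',np.degrees(s['ee_rot']).round(2))
E
python3 - <<'E'
from p import *
import pickle
c=pickle.load(open('st.pkl','rb'));P=cloud(c);Q=P[c['d']>0]
Q=Q[(np.abs(Q[:,0]-.527)<.05)&(np.abs(Q[:,1]+.21)<.12)&(Q[:,2]>.084)&(Q[:,2]<.1)]
d=Q-M;t=d@U;x=d@X
for g in(t<0,t>0):
    print('ztop',np.median(Q[g,2]),'x edges',np.percentile(x[g],[2,98]).round(4),'t',np.percentile(t[g],[1,99]).round(4))
tips();print(tgt(-.062,.175,12)); print(tgt(-.062,.075,12))
E
```

```text
ztop 0.08978769687357566 x edges [-0.0131  0.014 ] t [-0.0833 -0.0677]
ztop 0.08977336570244465 x edges [-0.0132  0.0141] t [0.0681 0.0836]
t=4.70 free tips (x,t,z) mm [array([-117.3,  278.1,  166.2]), array([-126.9,  433.8,  166.1])] F x,t,z [-0.87  0.42 -3.46] rot [-1.7993e+02  4.0000e-02  8.2530e+01]
shift cm [-35.94  10.04  -2.47] rot [-0.44 12.04  3.51]
[ 0.52737315 -0.21023462  0.24275839]
shift cm [-35.93  10.05   7.53] rot [-0.44 12.04  3.51]
[ 0.52737315 -0.21023462  0.14275839]
```

Request:
jog_arm([
  [[3,0,0,-2.5,0,0,0],[3,-35.9,10.1,-2.5,-0.4,12,3.5],[3,-35.9,10.1,-2.5,-0.4,12,3.5],[3,-35.9,10.1,-2.5,-0.4,12,3.5],[3,-35.9,10.1,-2.5,-0.4,12,3.5],[3,-35.9,10.1,-2.5,-0.4,12,3.5],[3,-35.9,10.1,-2.5,-0.4,12,3.5],[3,-35.9,10.1,-2.5,-0.4,12,3.5],[3,-35.9,10.1,-2.5,-0.4,12,3.5],[3,-35.9,10.1,-2.5,-0.4,12,3.5],[3,-35.9,10.1,-2.5,-0.4,12,3.5],[3,-35.9,10.1,-2.5,-0.4,12,3.5],[3,-35.9,10.1,-2.5,-0.4,12,3.5]],
])

```text
time_s: 6.0
ee_pos: [0.5283, -0.2084, 0.2433]
ee_rot: [-3.141, -0.21, 1.38]
ft_force: [-0.2, 0.2, -4.2]
width: 0.0385
finger_force: 61.8
```

```bash
sed -i 's/M=np.array(\[.5268,-.2179,.075\])/M=np.array([.5272,-.2180,.075])/' p.py; python3 - <<'E'
from p import *
tips();tgt(-.062,.0755,12)
E
```

```text
t=6.00 free tips (x,t,z) mm [array([  0.2, -59.9, 175.5]), array([  0. ,  92.6, 208. ])] F x,t,z [-0.19  0.19 -4.22] rot [-179.95  -12.03   79.08]
shift cm [-2.28 -0.01  9.74] rot [-0.07 -0.03  0.08]
```

Request:
jog_arm([
  [[3,-1.1,0,4.2,0,0,0],[3,-1.9,0,8,0,0,0],[3,-2.2,0,9.7,0,0,0],[3,-2.2,0,9.7,0,0,0],[3,-2.2,0,9.7,0,0,0]],
])

```text
time_s: 6.5
ee_pos: [0.5288, -0.2104, 0.145]
ee_rot: [3.141, -0.21, 1.38]
ft_force: [0.9, -0.4, -2.7]
width: 0.0385
finger_force: 61.6
```

```bash
python3 - <<'E'
from p import *
tips();tgt(-.068,.0755,12);tgt(-.074,.0755,12)
c=get('scene');save(c,'ins',(190,200,310,300),5)
E
```

```text
t=6.50 free tips (x,t,z) mm [array([  1.2, -61.8,  77.2]), array([  1. ,  90.8, 109.7])] F x,t,z [ 0.92 -0.27 -2.74] rot [179.96 -12.01  79.08]
shift cm [-0.64 -0.1   0.04] rot [ 0.02 -0.01  0.07]
shift cm [-1.23 -0.11 -0.08] rot [ 0.02 -0.01  0.07]
```

View pics/ins.png

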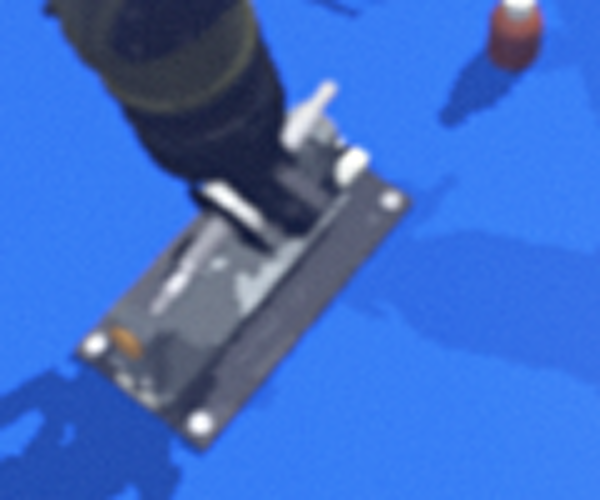

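The sprung end sits just inside the -y cheek, at crop (165,300), and the pin is above the +y cheek, at (330,90). Alignment is good, so I'll feed the plunger gently into the recess.

Request:
jog_arm([
  [[3,-0.05,-0.1,0.17,0,0,0],[3,-0.3,-0.1,0.1,0,0,0],[3,-0.6,-0.1,0.05,0,0,0],[3,-0.9,-0.1,0,0,0,0],[3,-1.2,-0.1,-0.1,0,0,0],[3,-1.2,-0.1,-0.1,0,0,0],[3,-1.2,-0.1,-0.1,0,0,0]],
])

```text
time_s: 7.25
ee_pos: [0.5253, -0.2228, 0.1429]
ee_rot: [3.141, -0.21, 1.379]
ft_force: [-0.9, 0.8, -4.1]
width: 0.0381
finger_force: 61.6
```

```bash
python3 - <<'E'
from p import *
for i in range(1): tips()
tgt(-.080,.0755,12)
E
```

```text
t=7.25 free tips (x,t,z) mm [array([ -0.1, -74.7,  75.1]), array([ -0. ,  77.9, 107.6])] F x,t,z [-0.98  0.58 -4.06] rot [179.97 -12.01  78.99]
shift cm [-0.51  0.01 -0.15] rot [ 0.03 -0.01 -0.01]
```

Request:
jog_arm([
  [[3,-0.2,0,-0.04,0,0,0],[3,-0.4,0,-0.08,0,0,0],[3,-0.4,0,-0.08,0,0,0],[3,-0.4,0,-0.08,0,0,0]],
])

```text
time_s: 7.65
ee_pos: [0.5246, -0.2262, 0.1428]
ee_rot: [3.141, -0.21, 1.379]
ft_force: [0.3, 2.8, -4.1]
width: 0.0388
finger_force: 61.6
```

```bash
python3 - <<'E'
from p import *
tips()
E
```

```text
t=7.65 free tips (x,t,z) mm [array([ -0.1, -78.1,  75. ]), array([-1.000e-01,  7.450e+01,  1.076e+02])] F x,t,z [-0.28  2.8  -4.06] rot [179.98 -12.06  79.02]
```

Request:
jog_arm([
  [[3,-0.2,0,-0.04,0,0,0],[3,-0.3,0,-0.06,0,0,0],[3,-0.3,0,-0.06,0,0,0],[3,-0.3,0,-0.06,0,0,0]],
])

```text
time_s: 8.05
ee_pos: [0.5239, -0.2293, 0.1427]
ee_rot: [3.141, -0.21, 1.379]
ft_force: [1.1, 5.3, -4.3]
width: 0.0388
finger_force: 61.6
```

```bash
python3 - <<'E'
from p import *
tips()
E
```

```text
t=8.05 free tips (x,t,z) mm [array([ -0.1, -81.3,  74.9]), array([ -0.2,  71.3, 107.5])] F x,t,z [ 0.05  5.45 -4.32] rot [179.98 -12.05  79.01]
```

Request:
jog_arm([
  [[3,-0.2,0,-0.04,0,0,0],[3,-0.4,0,-0.08,0,0,0],[3,-0.6,0,-0.13,0,0,0],[3,-0.6,0,-0.13,0,0,0],[3,-0.6,0,-0.13,0,0,0]],
])

```text
time_s: 8.55
ee_pos: [0.5228, -0.2344, 0.1426]
ee_rot: [3.141, -0.212, 1.379]
ft_force: [2.4, 7.5, -5.2]
width: 0.0384
finger_force: 61.6
```

```bash
python3 - <<'E'
from p import *
tips();grab_frame('side');tips()
tgt(-.0896,.075,12)
E
```

```text
t=8.55 free tips (x,t,z) mm [array([ -0.2, -86.4,  74.6]), array([ -0.3,  66.1, 107.5])] F x,t,z [ 0.88  7.81 -5.16] rot [179.99 -12.17  79.03]
t=8.60 free tips (x,t,z) mm [array([ -0.2, -86.4,  74.7]), array([ -0.3,  66.1, 107.5])] F x,t,z [ 0.68  8.49 -4.7 ] rot [179.99 -12.17  79.04]
shift cm [-0.29  0.03 -0.08] rot [ 0.   -0.17  0.04]
```

Request:
jog_arm([
  [[3,-0.15,0.02,-0.05,0,0,0],[3,-0.3,0.03,-0.08,0,0,0],[3,-0.3,0.03,-0.08,0,0,0],[3,-0.3,0.03,-0.08,0,0,0]],
])

```text
time_s: 9.0
ee_pos: [0.5224, -0.2369, 0.1426]
ee_rot: [-3.141, -0.214, 1.38]
ft_force: [3.0, 9.4, -6.4]
width: 0.0382
finger_force: 61.5
```

```bash
python3 - <<'E'
from p import *
tips()
for th in(10,8,6,4,2,0):
    print(th);tgt(-.0896,.0748,th)
E
```

```text
t=9.00 free tips (x,t,z) mm [array([ -0.2, -88.8,  74.5]), array([ -0.3,  63.6, 107.6])] F x,t,z [ 1.12  9.83 -6.43] rot [-179.98  -12.24   79.05]
10
shift cm [0.13 0.02 0.28] rot [-0.03 -2.24  0.05]
8
shift cm [0.29 0.02 0.58] rot [-0.03 -4.24  0.05]
6
shift cm [0.45 0.02 0.88] rot [-0.03 -6.24  0.05]
4
shift cm [0.59 0.02 1.19] rot [-0.03 -8.24  0.05]
2
shift cm [0.72 0.02 1.5 ] rot [ -0.03 -10.24   0.05]
0
shift cm [0.84 0.02 1.82] rot [ -0.02 -12.24   0.05]
```

Request:
jog_arm([
  [[3,0.05,0.02,0.28,0,-2.2,0],[3,0.23,0.02,0.58,0,-4.2,0],[3,0.4,0.02,0.88,0,-6.2,0],[3,0.4,0.02,0.88,0,-6.2,0],[3,0.4,0.02,0.88,0,-6.2,0]],
])

```text
time_s: 9.5
ee_pos: [0.5236, -0.2309, 0.1348]
ee_rot: [-3.141, -0.105, 1.38]
ft_force: [2.2, 9.8, -4.4]
width: 0.0384
finger_force: 61.5
```

```bash
python3 - <<'E'
from p import *
tips()
for th in(4,2,0):
    print(th);tgt(-.0896,.0748,th)
c=get('scene');save(c,'rot',(190,200,310,300),5)
E
```

```text
t=9.50 free tips (x,t,z) mm [array([ -0.1, -89.6,  74.7]), array([-0.3, 65.5, 91.1])] F x,t,z [ 0.31  9.99 -4.35] rot [-179.97   -6.04   79.09]
4
shift cm [0.18 0.02 0.28] rot [-0.04 -2.04  0.09]
2
shift cm [0.35 0.02 0.58] rot [-0.04 -4.04  0.09]
0
shift cm [0.5  0.02 0.88] rot [-0.04 -6.04  0.09]
```

View pics/rot.png

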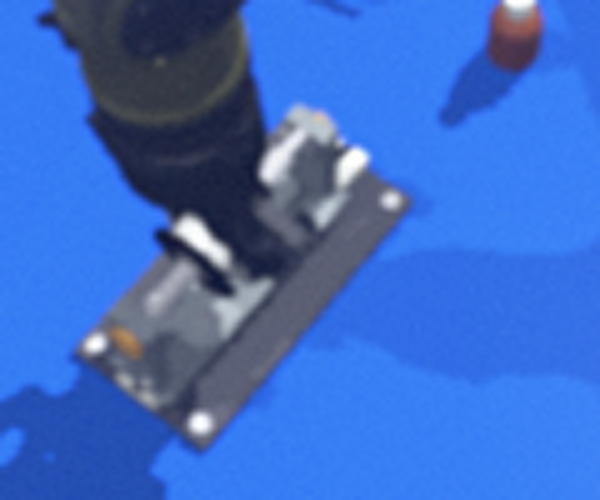

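The pin end is at crop (280,150), now just inside the +y cheek and about to drop past its top, with no vertical contact. I'll continue to level.

Request:
jog_arm([
  [[3,0.15,0.02,0.28,0,-2,0],[3,0.15,0.02,0.28,0,-2,0]],
])

```text
time_s: 9.75
ee_pos: [0.5241, -0.229, 0.132]
ee_rot: [-3.141, -0.07, 1.38]
ft_force: [1.6, 9.8, -4.3]
width: 0.0381
finger_force: 61.6
```

```bash
python3 - <<'E'
from p import *
tips();tgt(-.0898,.0748,2);tgt(-.0898,.0748,0)
E
```

```text
t=9.75 free tips (x,t,z) mm [array([  0. , -89.7,  74.6]), array([-0.2, 65.9, 85.5])] F x,t,z [-0.29  9.89 -4.26] rot [-179.96   -4.02   79.09]
shift cm [0.17 0.01 0.27] rot [-0.05 -2.02  0.09]
shift cm [0.34 0.01 0.57] rot [-0.05 -4.02  0.09]
```

Request:
jog_arm([
  [[3,0.16,0,0.28,0,-2,0],[3,0.33,0,0.58,0,-4,0],[3,0.33,0,0.58,0,-4,0],[3,0.33,0,0.58,0,-4,0]],
])

```text
time_s: 10.15
ee_pos: [0.5248, -0.2256, 0.1267]
ee_rot: [-3.141, -0.001, 1.38]
ft_force: [1.5, 9.4, -2.5]
width: 0.0383
finger_force: 61.8
```

```bash
python3 - <<'E'
from p import *
tips();tgt(-.0800,.0750,0)
E
```

```text
t=10.15 free tips (x,t,z) mm [array([  0.1, -90.1,  74.8]), array([-0.1, 65.9, 74.9])] F x,t,z [-0.31  9.55 -2.49] rot [-1.7996e+02 -4.0000e-02  7.9080e+01]
shift cm [ 1.01  0.   -0.01] rot [-0.04 -0.04  0.08]
```

Level and inside both cheeks. Now I'll ease the pin out into its recess.

Request:
jog_arm([
  [[3,0.2,0,0,0,0,0],[3,0.4,0,0,0,0,0],[3,0.5,0,0,0,0,0],[3,0.5,0,0,0,0,0],[3,0.5,0,0,0,0,0]],
])

```text
time_s: 10.65
ee_pos: [0.5257, -0.2216, 0.1268]
ee_rot: [-3.141, 0.001, 1.379]
ft_force: [1.0, 8.2, -3.4]
width: 0.0383
finger_force: 61.8
```

```bash
python3 - <<'E'
from p import *
tips()
E
```

```text
t=10.65 free tips (x,t,z) mm [array([  0.1, -86.1,  75. ]), array([ 0. , 69.9, 74.9])] F x,t,z [-0.54  8.24 -3.41] rot [-1.7997e+02  4.0000e-02  7.9030e+01]
```

Request:
jog_arm([
  [[3,0.2,0,0,0,0,0],[3,0.4,0,0,0,0,0],[3,0.5,0,0,0,0,0],[3,0.5,0,0,0,0,0],[3,0.5,0,0,0,0,0]],
])

```text
time_s: 11.15
ee_pos: [0.5265, -0.2174, 0.1268]
ee_rot: [-3.141, 0.002, 1.379]
ft_force: [0.7, 4.7, -4.4]
width: 0.0384
finger_force: 61.8
```

```bash
python3 - <<'E'
from p import *
tips()
E
```

```text
t=11.15 free tips (x,t,z) mm [array([  0.1, -81.8,  75.2]), array([ 0.1, 74.2, 74.8])] F x,t,z [-0.19  4.78 -4.41] rot [-1.7998e+02  1.2000e-01  7.9000e+01]
```

Request:
jog_arm([
  [[3,0.1,0,0,0,0,0],[3,0.17,0,0,0,0,0],[3,0.17,0,0.07,0,0,0],[3,0.17,0,0.14,0,0,0],[3,0.17,0,0.14,0,0,0]],
])

```text
time_s: 11.65
ee_pos: [0.5272, -0.2162, 0.1261]
ee_rot: [3.141, 0.003, 1.379]
ft_force: [-3.0, 5.1, 1.8]
width: 0.0379
finger_force: 62.5
```

```bash
python3 - <<'E'
from p import *
tips()
E
```

```text
t=11.65 free tips (x,t,z) mm [array([  0.6, -80.6,  74.6]), array([ 0.5, 75.4, 74.1])] F x,t,z [-3.92  4.43  1.79] rot [179.97   0.18  79.02]
```

The stand now carries the weight with small forces, so I'll release and withdraw upward.

Request:
jog_arm([
  [[5,0.17,0,0.14,0,0,0],[8.5,0.17,0,0.14,0,0,0],[8.5,0.17,0,0.14,0,0,0],[8.5,0.17,0,0.14,0,0,0],[8.5,0.17,0,0.14,0,0,0],[8.5,0.17,0,0.14,0,0,0],[8.5,0.17,0,-2,0,0,0],[8.5,0.17,0,-6,0,0,0],[8.5,0.17,0,-11,0,0,0],[8.5,0.17,0,-14,0,0,0],[8.5,0.17,0,-14,0,0,0],[8.5,0.17,0,-14,0,0,0],[8.5,0.17,0,-14,0,0,0],[8.5,0.17,0,-14,0,0,0]],
])

```text
time_s: 13.05
ee_pos: [0.5267, -0.2138, 0.2638]
ee_rot: [-3.139, 0.003, 1.379]
ft_force: [-0.6, -0.4, 0.5]
width: 0.0851
finger_force: 0.0
```

```bash
python3 - <<'E'
from p import *
c=get('wrist');save(c,'fin',None,1.5)
P=cloud(c);Q=P[c['d']>0];d=Q-M;t=d@U;x=d@X
for lo in np.arange(-.07,.07,.01):
    k=(t>=lo)&(t<lo+.01)&(np.abs(x)<.02)&(Q[:,2]>.055)&(Q[:,2]<.12)
    if k.sum()>5:print(round(lo,3),'ztop',np.percentile(Q[k,2],96).round(4),'x',x[k].min().round(4),x[k].max().round(4))
E
```

```text
-0.07 ztop 0.0905 x -0.0143 0.0138
-0.06 ztop 0.081 x -0.0063 0.0066
-0.05 ztop 0.0816 x -0.0063 0.0065
-0.04 ztop 0.0815 x -0.0062 0.0064
-0.03 ztop 0.0817 x -0.0051 0.0054
-0.02 ztop 0.1014 x -0.0198 0.02
-0.01 ztop 0.0949 x -0.0191 0.02
0.0 ztop 0.0947 x -0.0189 0.0198
0.01 ztop 0.1013 x -0.02 0.0198
0.02 ztop 0.084 x -0.0106 0.0123
0.03 ztop 0.0815 x -0.0058 0.0076
0.04 ztop 0.0818 x -0.0058 0.0076
0.05 ztop 0.0816 x -0.0058 0.0075
0.06 ztop 0.0908 x -0.0145 0.0135
0.07 ztop 0.091 x -0.0144 0.0134
```

View pics/fin.png

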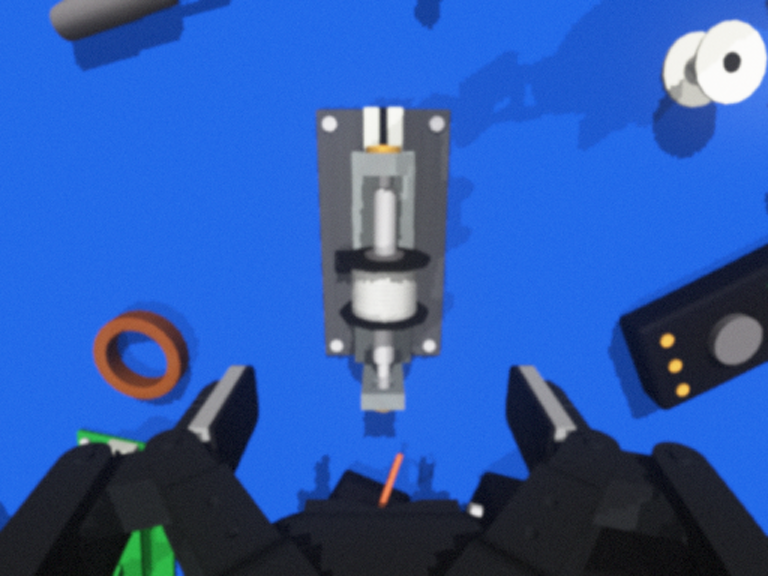

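The reel hangs level between the cheeks. Its tube tops are at 81.5 mm on both sides, which puts the axis at about 74 mm. It is centred, with both tips inside the cheeks at (385,180) and (383,380), and the gripper is clear.

```bash
python3 -c "
from rig import ticket
print(ticket.finish_job())"
```

```text
the job is handed in; nothing more can be done
None
```

The reel is loaded in the stand, hanging level between the cheeks with both ends in their recesses and the gripper clear; I handed the job in at about 13 s, but no verdict came back.

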